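# Rake a heap of relays level in a parts tray

### The arm

A 6-joint arm with a two-finger parallel gripper is mounted at the origin on the work surface. World frame = base frame: x ahead of the robot, y to its left, z up, the work surface at z = 0. Lengths are in m, angles in rad, forces in N, time in s.
With the tool pointing down it reaches from about 0.35 to 0.775 m from the base axis. Payload 5.5 kg.
Tool frame: the origin (TCP) lies between the finger pads; the fingertips stand 17 mm ahead of it and the grasp point (between the pads) lies 2 mm behind it (env.finger_overhang is the distance from the TCP to the fingertips, in m); z points along the fingers, y is the line along which they close (so a half turn about z gives the same grasp; the last joint's range is limited). The gripper opens to 85 mm and grips with 20 to 120 N. Pads are 22 mm wide; open, the fingers measure 114 mm over their backs; the gripper's body (76 mm by 85 mm) begins 54 mm behind the grasp point. The pads swing forward as they close: fully open they stand 13 mm farther back than shut.
Start: joints at [0.973, 0.313, 0.046, 1.304, 0, 1.431], TCP at [0.254, 0.516, 0.248] pointing down, gripper open.
Joint ranges: [-2.76, 2.76], [-0.86, 1.69], [-1.03, 1.26], [-2.2, 2.34], [-1.47, 1.5], [-3.14, 3.14]. Speed limits (rad/s): [2.57, 2.57, 3.14, 3.14, 3.14, 3.14].

### API

Orientations are given as a unit quaternion [w, x, y, z].
In Python, from workcell import env gives the robot as it stands. The module is installed in compiled form; this text tells all that it offers.
- The arm moves only by the shell command python3 -m pendant 'ROWS' [FORCE]. ROWS is JSON, a list of rows, each a list of 5 numbers: the gripper's target within -1 to 1 (fully open at 1, half-way at 0, shut at -1), then the shift along the tool's x, y, z in m, then the turn about the tool's z in rad. A call has 1 to 8 rows; each row shifts and turns the commanded pose from where the row before left it, along the tool's axes as they then stand; what a row does not reach is not made up. A row lasts 1/8 s, in which the tool goes at most 62.5 mm and 10.7 degrees, less where a joint would pass 70% of its speed; a pose out of reach is approached as far as the arm can. A call with a gripper value outside its range is refused whole. The fingers move at their own pace and stop on an object; FORCE is the grip in N (left out, the last holds). Time passes only in rows, so rows that do not move let the fingers close. It gives the time, the measured TCP pose, the force, the opening and the grip force at its end, in the units of the state.
- env.get_state(): the state, without advancing time (a new reading comes with each control period).
- env.read_camera(name): name is "side" or "top" or "wrist"; returns the picture (480x640x3 uint8, red, green, blue); there is no depth.
- env.calibration(name): a dict with "K" (3x3 intrinsics, pixels), "T" (4x4, takes a point from camera to world coordinates); the wrist camera has in their place "tool_from_camera" (4x4, takes a point from camera to tool coordinates, whose origin is the TCP and whose axes are the flange's). Camera axes: x right, y down, z forward; pixel columns grow to the right and rows downward; lengths in m; the calibration is good to about 2 mm. The wrist camera is an equidistant fisheye: a pixel r from the principal point sees the ray r / f radians off the axis. A picture is of the moment at which its call begins: read the wrist's pose just before it. calibration takes no time and is no camera call.
- env.hand_in(): hands the job in; it is judged then, once.
Trained networks look in the newest picture that a camera, given by its name, has taken for a name from the list of things; names that differ only in an ending like _2 or _b are one class to them, and where a whole thing is asked for, a point or a joint stands for the part that bears it (a point fixed in the world has none). Each returns a list of dicts, best first, with "score" (0 to 1); they miss things now and then, are a little off and sometimes report something else, mostly with a low value. They report only what shows in the picture. A call takes as long as a camera call. They do not tell look-alikes from the thing itself.
- env.recognise(camera, label): "centre" ([column, row] in pixels, amid what is visible of it).
The state is a dict: "clock": time; "joint_pos": joint angles; "qvel": joint speeds; "tau": joint torques, N m; "tcp_pos": TCP position; "orientation": TCP orientation; "wrist_force": force on the tool from outside, world axes, zero at the start; "ft_torque": the same for the moment, N m; "finger_gap": finger opening in m; "grip_force": force on a finger pad.
Only numpy, scipy, OpenCV 4.12 (cv2) and the standard library are available. Lean on these libraries where they do the work, as an engineer would, in place of code of your own. Each camera call takes 0.05 s, during which the arm holds its last target. There are 200 camera calls.

### The job

Take the small rake from its stand, set its tines down lightly on the tray's bed between the two rows of heaped relays and, keeping light steady pressure on the bed (about 5 N), slide along it into the middle of the tray; go on raking until all six relays lie in a single layer, two in each third of the tray (the bright notches on the rim mark the thirds). Then stand the rake back upright in its stand. Never press hard on the tray or pin a relay, move the relays only with the rake, and leave the spool, multimeter and screwdriver alone.

Things in the scene. Friction and masses are not known exactly. Their poses are not given: they have to be found in the camera images.
- tray: fixed black parts tray; the height of its plinth varies. Origin about 5 mm under the middle of the bed's surface; x across (bed 100 mm wide), y along (bed 270 mm long), z up. Walls 3 mm thick, top at z = 36 mm. The bed is not flat: it is dished along y, 1 to 4 mm higher at the ends than in the middle. Bright notches on the long rims at y = -45 and +45 mm mark the thirds
- tray_heap (a point): point on the tray's bed in the middle of its -y third, where the heap always starts: a row of two relays near the end wall (tray y about -117 mm) and, 10 to 30 mm clear of it, a second row of two (tray y about -70 mm) with one more relay on top of each. The two of a row stand at about x = -22 and +22 mm. With the arm's own give the bed resists some 3 to 20 N per mm
- rake: hand rake, 140 g. Origin at the middle of the tine tips, z up the handle, x along the head. Aluminium head 84 mm wide (x), 5 mm thick (y): five tines 8 mm wide at 19 mm pitch, 22 mm long, crossbar z = 22 to 34 mm, neck 14 x 5 mm, then a wooden handle 24 x 24 mm from z = 62 to 135 mm. It is pushed along its y. Starts upright in the stand, its axes parallel to the stand's
- rake_grip (a point): point on the handle's axis, 95 mm above the tine tips, at which to grip it firmly (80 N) from above, fingers closing along the rake's y, so that it does not twist when pushed along y
- stand: fixed steel stand for the rake, foot 110 x 60 x 4 mm, origin at the centre of its underside; x along the slot, y across it. The slot is 94 mm long, 9 mm wide, its floor 4 mm above the origin, its cheeks rise straight to 34 mm above the origin, then flare to about 20 mm wide at 44 mm. Stands to the left or the right of the tray
- stand_slot (a point): centre of the slot's floor: the rake's origin is here when it stands in the slot
- spool: solder spool standing on the bench, 62 mm across and 50 mm high, origin at the centre of its underside; a bystander
- meter: orange hand multimeter lying on the bench, 90 x 180 x 43 mm, origin at the centre of its underside; a bystander
- driver: screwdriver lying on the bench, about 200 mm long; a bystander
- relay0: grey cube relay, 24 mm over all each way, 25 to 50 g, origin at the centre of the face with the terminals
- relay0_center (a point): centre of relay0, 12 mm from every face
- relay1: grey cube relay, 24 mm over all each way, 25 to 50 g, origin at the centre of the face with the terminals
- relay1_center (a point): centre of relay1, 12 mm from every face
- relay2: grey cube relay, 24 mm over all each way, 25 to 50 g, origin at the centre of the face with the terminals
- relay2_center (a point): centre of relay2, 12 mm from every face
- relay3: grey cube relay, 24 mm over all each way, 25 to 50 g, origin at the centre of the face with the terminals
- relay3_center (a point): centre of relay3, 12 mm from every face
- relay4: grey cube relay, 24 mm over all each way, 25 to 50 g, origin at the centre of the face with the terminals
- relay4_center (a point): centre of relay4, 12 mm from every face
- relay5: grey cube relay, 24 mm over all each way, 25 to 50 g, origin at the centre of the face with the terminals
- relay5_center (a point): centre of relay5, 12 mm from every face
Mind the look-alikes: they are no part of the job. What is shaped like the relay4 but pink or yellow is not meant.

How it is judged:
On the way, in this order (a step that is already met when the one before it is completed fails the run):
1. the rake is lifted clear of its stand (distance between rake and stand_slot above 0.06 m), for 0.1 s.
2. the tines are on the bed in the heap's third, pressing with 1.5 to 10 N (x of rake in the frame of tray between -0.03 and 0.03 m and y of rake in the frame of tray between -0.13 and -0.06 m and z of rake in the frame of tray below 0.0115 m and contact force between rake and tray between 1.5 and 10 N), for 0.2 s.
3. the tines slide out of the heap's third, still pressing on the bed with 1.5 to 10 N (x of rake in the frame of tray between -0.03 and 0.03 m and y of rake in the frame of tray between -0.055 and -0.03 m and z of rake in the frame of tray below 0.0115 m and contact force between rake and tray between 1.5 and 10 N), for 0.15 s.
4. the tines slide on to the middle of the tray, still pressing on the bed with 1.5 to 10 N (x of rake in the frame of tray between -0.03 and 0.03 m and y of rake in the frame of tray between -0.025 and 0.025 m and z of rake in the frame of tray below 0.0115 m and contact force between rake and tray between 1.5 and 10 N), for 0.15 s.
At the end, for the whole second after the job is handed in: all six relays lie still in the tray's bed in one layer (centres less than 26 mm above the tray's origin), two in each third of its length (to 4 mm at the borders), and the rake stands released in its stand, its tips within 9 mm of the slot's centre and upright to 0.2 rad (z of relay0_center in the frame of tray between 0.008 and 0.026 m and x of relay0_center in the frame of tray between -0.05 and 0.05 m and y of relay0_center in the frame of tray between -0.135 and 0.135 m and linear speed of each of relay0, relay1, relay2, relay3, relay4, relay5, rake below 0.02 m/s and z of relay1_center in the frame of tray between 0.008 and 0.026 m and x of relay1_center in the frame of tray between -0.05 and 0.05 m and y of relay1_center in the frame of tray between -0.135 and 0.135 m and z of relay2_center in the frame of tray between 0.008 and 0.026 m and x of relay2_center in the frame of tray between -0.05 and 0.05 m and y of relay2_center in the frame of tray between -0.135 and 0.135 m and z of relay3_center in the frame of tray between 0.008 and 0.026 m and x of relay3_center in the frame of tray between -0.05 and 0.05 m and y of relay3_center in the frame of tray between -0.135 and 0.135 m and z of relay4_center in the frame of tray between 0.008 and 0.026 m and x of relay4_center in the frame of tray between -0.05 and 0.05 m and y of relay4_center in the frame of tray between -0.135 and 0.135 m and z of relay5_center in the frame of tray between 0.008 and 0.026 m and x of relay5_center in the frame of tray between -0.05 and 0.05 m and y of relay5_center in the frame of tray between -0.135 and 0.135 m and (y of each of relay0_center, relay1_center in the frame of tray below -0.041 m or y of each of relay0_center, relay2_center in the frame of tray below -0.041 m or y of each of relay0_center, relay3_center in the frame of tray below -0.041 m or y of each of relay0_center, relay4_center in the frame of tray below -0.041 m or y of each of relay0_center, relay5_center in the frame of tray below -0.041 m or y of each of relay1_center, relay2_center in the frame of tray below -0.041 m or y of each of relay1_center, relay3_center in the frame of tray below -0.041 m or y of each of relay1_center, relay4_center in the frame of tray below -0.041 m or y of each of relay1_center, relay5_center in the frame of tray below -0.041 m or y of each of relay2_center, relay3_center in the frame of tray below -0.041 m or y of each of relay2_center, relay4_center in the frame of tray below -0.041 m or y of each of relay2_center, relay5_center in the frame of tray below -0.041 m or y of each of relay3_center, relay4_center in the frame of tray below -0.041 m or y of each of relay3_center, relay5_center in the frame of tray below -0.041 m or y of each of relay4_center, relay5_center in the frame of tray below -0.041 m) and ((y of relay0_center in the frame of tray between -0.049 and 0.049 m and y of relay1_center in the frame of tray between -0.049 and 0.049 m) or (y of relay0_center in the frame of tray between -0.049 and 0.049 m and y of relay2_center in the frame of tray between -0.049 and 0.049 m) or (y of relay0_center in the frame of tray between -0.049 and 0.049 m and y of relay3_center in the frame of tray between -0.049 and 0.049 m) or (y of relay0_center in the frame of tray between -0.049 and 0.049 m and y of relay4_center in the frame of tray between -0.049 and 0.049 m) or (y of relay0_center in the frame of tray between -0.049 and 0.049 m and y of relay5_center in the frame of tray between -0.049 and 0.049 m) or (y of relay1_center in the frame of tray between -0.049 and 0.049 m and y of relay2_center in the frame of tray between -0.049 and 0.049 m) or (y of relay1_center in the frame of tray between -0.049 and 0.049 m and y of relay3_center in the frame of tray between -0.049 and 0.049 m) or (y of relay1_center in the frame of tray between -0.049 and 0.049 m and y of relay4_center in the frame of tray between -0.049 and 0.049 m) or (y of relay1_center in the frame of tray between -0.049 and 0.049 m and y of relay5_center in the frame of tray between -0.049 and 0.049 m) or (y of relay2_center in the frame of tray between -0.049 and 0.049 m and y of relay3_center in the frame of tray between -0.049 and 0.049 m) or (y of relay2_center in the frame of tray between -0.049 and 0.049 m and y of relay4_center in the frame of tray between -0.049 and 0.049 m) or (y of relay2_center in the frame of tray between -0.049 and 0.049 m and y of relay5_center in the frame of tray between -0.049 and 0.049 m) or (y of relay3_center in the frame of tray between -0.049 and 0.049 m and y of relay4_center in the frame of tray between -0.049 and 0.049 m) or (y of relay3_center in the frame of tray between -0.049 and 0.049 m and y of relay5_center in the frame of tray between -0.049 and 0.049 m) or (y of relay4_center in the frame of tray between -0.049 and 0.049 m and y of relay5_center in the frame of tray between -0.049 and 0.049 m)) and (y of each of relay0_center, relay1_center in the frame of tray above 0.041 m or y of each of relay0_center, relay2_center in the frame of tray above 0.041 m or y of each of relay0_center, relay3_center in the frame of tray above 0.041 m or y of each of relay0_center, relay4_center in the frame of tray above 0.041 m or y of each of relay0_center, relay5_center in the frame of tray above 0.041 m or y of each of relay1_center, relay2_center in the frame of tray above 0.041 m or y of each of relay1_center, relay3_center in the frame of tray above 0.041 m or y of each of relay1_center, relay4_center in the frame of tray above 0.041 m or y of each of relay1_center, relay5_center in the frame of tray above 0.041 m or y of each of relay2_center, relay3_center in the frame of tray above 0.041 m or y of each of relay2_center, relay4_center in the frame of tray above 0.041 m or y of each of relay2_center, relay5_center in the frame of tray above 0.041 m or y of each of relay3_center, relay4_center in the frame of tray above 0.041 m or y of each of relay3_center, relay5_center in the frame of tray above 0.041 m or y of each of relay4_center, relay5_center in the frame of tray above 0.041 m) and distance between rake and stand_slot below 0.009 m and angle between rake's own z axis and vertical below 0.2 rad); the robot touches nothing.
It fails at once if the rake presses on the tray with more than 18 N (contact force between rake and tray above 18 N).
It fails at once if a relay is pressed by the rake with more than 15 N (contact force between rake and relay0 above 15 N or contact force between rake and relay1 above 15 N or contact force between rake and relay2 above 15 N or contact force between rake and relay3 above 15 N or contact force between rake and relay4 above 15 N or contact force between rake and relay5 above 15 N).
It fails at once if the gripper touches a relay (contact force between the fingers and relay0 above 0.3 N or contact force between the fingers and relay1 above 0.3 N or contact force between the fingers and relay2 above 0.3 N or contact force between the fingers and relay3 above 0.3 N or contact force between the fingers and relay4 above 0.3 N or contact force between the fingers and relay5 above 0.3 N).
It fails at once if the spool, multimeter or screwdriver is moved by more than 15 mm (distance of any of spool, meter, driver from where it was at the start of the episode above 0.015 m).
It also fails if it takes over 72 s, if anything falls off the work surface, if the arm or the gripper's body presses on something with over 40 N, if the wrist force passes 120 N, or if a joint passes its speed limit or range.

## Working session

There is one attempt and no reset: what is moved stays moved. The work goes in short steps, Python scripts to look and compute and a shell command to move; the robot and the scene stay as the last step left them, time stands still between calls to the robot, and variables do not carry over. Pictures are saved under pics/ and viewed, at most 12 in all, crops included, and the job is handed in when it is done.

```bash
mkdir -p pics; cat > h.py <<'E'
import numpy as np, cv2
from workcell import env
from scipy.spatial.transform import Rotation as R
def snap(n,f):
    im=env.read_camera(n); cv2.imwrite('pics/'+f,im[:,:,::-1]); return im
def pix2z(n,uv,z):
    c=env.calibration(n);K=np.array(c['K']);T=np.array(c['T'])
    d=T[:3,:3]@np.linalg.solve(K,[uv[0],uv[1],1]);o=T[:3,3]
    return o+d*(z-o[2])/d[2]
def proj(n,p):
    c=env.calibration(n);K=np.array(c['K']);T=np.array(c['T'])
    q=K@(T[:3,:3].T@(np.asarray(p)-T[:3,3])); return q[:2]/q[2]
E
python3 - <<'E'
from h import *
np.set_printoptions(precision=4,suppress=True)
snap('top','top1.png');
for l in ['tray','tray_heap','rake','rake_grip','stand','stand_slot','spool','meter','driver','relay0','relay4']:
    print(l,[(np.round(d['centre'],1).tolist(),round(d['score'],2)) for d in env.recognise('top',l)][:7])
snap('side','side1.png')
for l in ['tray','rake','rake_grip','stand','relay0']:
    print(l,[(np.round(d['centre'],1).tolist(),round(d['score'],2)) for d in env.recognise('side',l)][:7])
for n in ['top','side','wrist']: print(n,env.calibration(n))
s=env.get_state();print({k:np.round(s[k],4) for k in s})
E
```

```text
tray [([295.8, 270.6], 0.72), ([359.1, 277.4], 0.69), ([352.8, 298.3], 0.67)]
tray_heap [([291.5, 273.9], 0.57)]
rake [([465.3, 313.4], 0.6)]
rake_grip [([463.5, 311.2], 0.65), ([468.9, 171.9], 0.45)]
stand [([453.4, 313.7], 0.75), ([328.1, 289.9], 0.23)]
stand_slot [([450.1, 309.5], 0.92)]
spool [([176.7, 292.1], 0.66)]
meter [([299.6, 155.5], 0.77)]
driver [([466.1, 173.9], 0.72)]
relay0 [([360.2, 276.7], 0.69), ([327.5, 292.8], 0.62), ([337.4, 272.2], 0.56), ([315.6, 346.8], 0.53), ([350.2, 298.7], 0.51), ([346.9, 349.3], 0.51), ([400.0, 297.5], 0.46)]
relay4 [([360.2, 276.7], 0.69), ([327.5, 292.8], 0.62), ([337.4, 272.2], 0.56), ([315.6, 346.8], 0.53), ([350.2, 298.7], 0.51), ([346.9, 349.3], 0.51), ([400.0, 297.5], 0.46)]
tray []
rake [([319.9, 376.2], 0.58)]
rake_grip [([320.9, 375.4], 0.67)]
stand [([318.6, 427.0], 0.7)]
relay0 [([201.9, 309.5], 0.84), ([301.2, 357.8], 0.75), ([267.2, 302.1], 0.71), ([296.9, 292.1], 0.68), ([269.1, 280.2], 0.64), ([290.7, 274.1], 0.63), ([300.1, 302.0], 0.6)]
top {'K': array([[486.882 ,   0.    , 318.1693],
       [  0.    , 486.882 , 238.545
[... 690 characters left out ...]
_camera': array([[-0.0011, -0.9453, -0.3263,  0.0841],
       [ 1.    , -0.0012,  0.0003, -0.0023],
       [-0.0006, -0.3263,  0.9453, -0.1258],
       [ 0.    ,  0.    ,  0.    ,  1.    ]])}
{'clock': np.float64(0.9), 'joint_pos': array([0.9734, 0.3132, 0.0461, 1.3036, 0.    , 1.4312]), 'qvel': array([-0.    ,  0.0016,  0.0008, -0.0013, -0.    , -0.0002]), 'tau': array([  0.0001, -48.0446,  29.8815,   0.    ,  -0.0001,   0.    ]), 'tcp_pos': array([0.2542, 0.5158, 0.2483]), 'orientation': array([0.    , 0.2269, 0.9739, 0.0001]), 'wrist_force': array([-0.8426, -0.4017,  0.1188]), 'ft_torque': array([-0.0069,  0.0007, -0.0517]), 'grip_force': np.float64(0.0), 'finger_gap': np.float64(0.0853)}
```

View pics/top1.png

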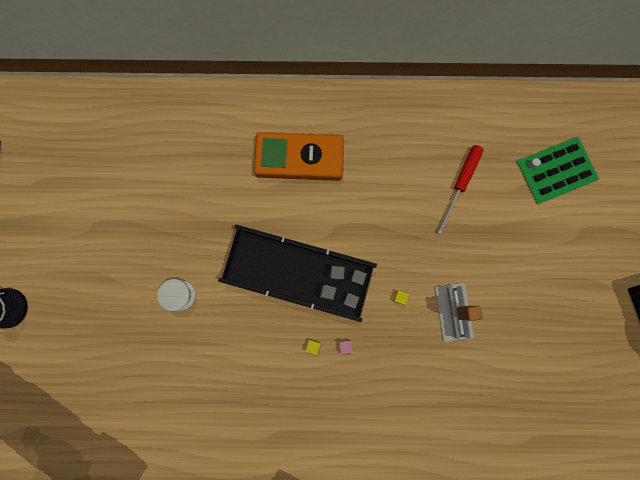

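View pics/side1.png

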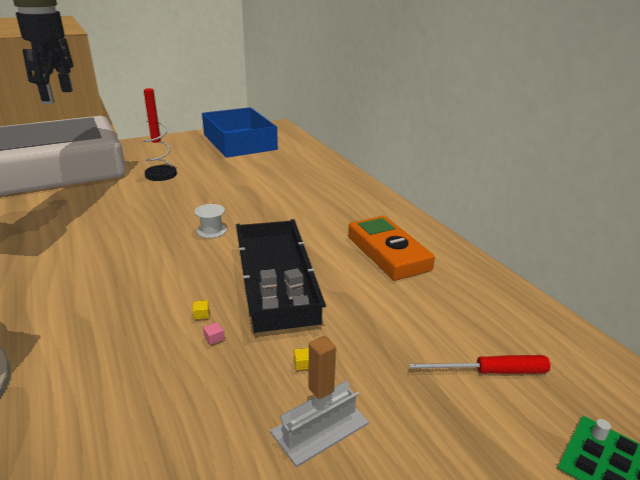

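The top view shows the tray with its corners at about (237,227), (376,265), (361,320) and (220,281). The notches are at (283,240), (328,252), (267,293) and (312,306). The relay heap is at the right end, and the stand with the rake is at (453,313). The side view shows the heap's second row stacked two high. The rake stands upright with its handle top at about (322,345).

```bash
python3 - <<'E'
from h import *
def up(f,x0,y0,x1,y1,k):
    im=cv2.imread('pics/'+f)[y0:y1,x0:x1]; return cv2.resize(im,None,fx=k,fy=k,interpolation=cv2.INTER_CUBIC)
a=up('top1.png',215,222,381,326,4); b=up('side1.png',230,212,330,345,4)
c=up('top1.png',430,275,490,350,4)
im=np.zeros((600,800,3),np.uint8)
im[:416,:664]=np.clip(a.astype(int)*1.5,0,255);cv2.imwrite('pics/a.png',im)
# auto notches: bright compact blobs inside dark area
for n,f,(x0,y0,x1,y1) in [('top','top1.png',(215,222,381,326)),('side','side1.png',(230,212,330,345))]:
    g=cv2.cvtColor(cv2.imread('pics/'+f),cv2.COLOR_BGR2HSV)[y0:y1,x0:x1]
    m=((g[:,:,2]>110)&(g[:,:,1]<60)).astype(np.uint8)
    nn,_,st,ce=cv2.connectedComponentsWithStats(m)
    for s,q in zip(st[1:],ce[1:]): print(n,s[4],np.round(q+[x0,y0],1),s[2:4])
E
```

```text
top 10 [282.7 239. ] [3 5]
top 10 [327.4 251.4] [3 5]
top 11 [266.8 292.9] [3 5]
top 11 [312. 306.] [3 5]
side 10 [301.  242.5] [5 2]
side 11 [241.3 248.5] [6 2]
side 1 [273. 269.] [1 1]
side 13 [310.6 269.4] [6 3]
side 15 [246.  276.3] [7 3]
side 1 [301. 275.] [1 1]
side 4 [266.5 277. ] [4 1]
side 1 [275. 276.] [1 1]
side 1 [293. 277.] [1 1]
side 22 [295.9 284.8] [14  4]
side 24 [269.2 285.3] [15  3]
side 2 [301.5 295. ] [2 1]
side 24 [268.7 297. ] [14  3]
side 6 [290.2 297.3] [4 2]
side 1 [295. 296.] [1 1]
side 6 [297.5 304. ] [6 1]
side 3 [265. 307.] [3 1]
```

View pics/a.png

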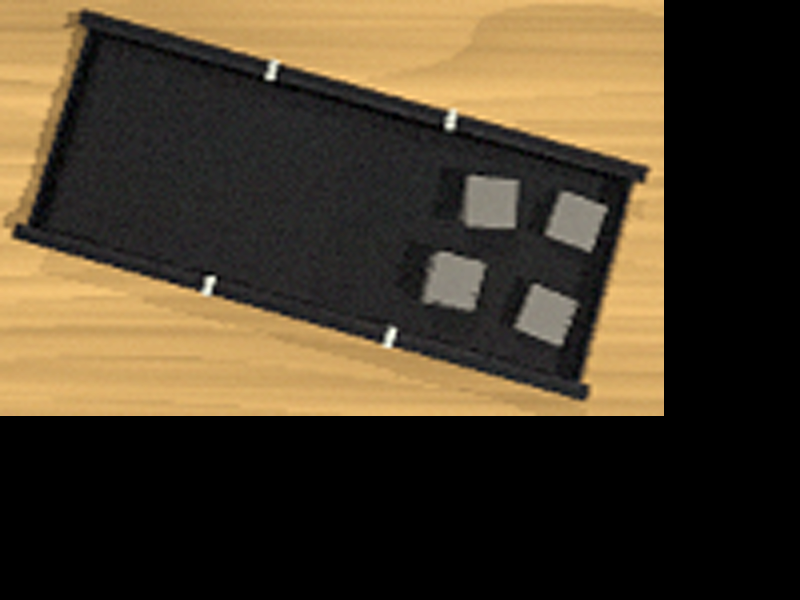

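The enlarged crop shows all four notches clearly. The two rows of relays are at top-image pixels (337,272)/(328,292) for the upper relays and (359,277)/(351,301) near the wall.

```bash
cat >> h.py <<'E'
import json,os
from scipy.optimize import least_squares
E
python3 - <<'E'
from h import *
np.set_printoptions(precision=4,suppress=True)
obs={'top':[(282.7,239.),(327.4,251.4),(266.8,292.9),(312.,306.)],'side':[(301,242.5),(310.6,269.4),(241.3,248.5),(246,276.3)]}
loc=np.array([[.0515,.045,.036],[.0515,-.045,.036],[-.0515,.045,.036],[-.0515,-.045,.036]])
def P(p):
    c,s=np.cos(p[3]),np.sin(p[3]); A=np.array([[c,-s,0],[s,c,0],[0,0,1]]); return loc@A.T+p[:3]
def f(p): return np.concatenate([(np.array([proj(n,q) for q in P(p)])-obs[n]).ravel() for n in obs])
r=least_squares(f,[.4,.05,.02,-.2]); print('tray',r.x,'res',r.fun)
cx,cy,z,yaw=r.x
json.dump(list(r.x),open('tray.json','w'))
c,s=np.cos(yaw),np.sin(yaw)
for uv,h in [((337.4,272.2),.053),((327.5,292.8),.053),((360.2,276.7),.029),((350.2,300),.029)]:
    w=pix2z('top',uv,z+.005+h-.004)
    d=w[:2]-[cx,cy]; print('relay',c*d[0]+s*d[1],-s*d[0]+c*d[1])
# rake handle: triangulate grip/stand
print('stand slot top z~.004',pix2z('top',(450.1,309.5),.004), pix2z('side',(318.6,427),.02))
print('rake handle top',pix2z('top',(472,313),.139),pix2z('side',(322,345),.139))
# handle & stand edges in top
g=cv2.imread('pics/top1.png').astype(int)[270:355,425:490]
hsv=cv2.cvtColor(g.astype(np.uint8),cv2.COLOR_BGR2HSV)
m=((hsv[:,:,1]<45)&(hsv[:,:,2]>60)).astype(np.uint8)
cs,_=cv2.findContours(m,0,2);cc=max(cs,key=cv2.contourArea);rr=cv2.minAreaRect(np.vstack([q for q in cs if cv2.contourArea(q)>20]))
print(rr, cv2.boxPoints(rr)+[425,270], [pix2z('top',q,.004) for q in cv2.boxPoints(rr)+[425,270]])
E
```

```text
tray [ 0.5254  0.0336  0.0192 -0.2601] res [-0.1767  1.0555 -0.0913  1.223   0.5164 -1.3445  0.6693 -1.4774 -1.5824
  0.2002 -1.6827  0.1353  1.2359 -0.4915  1.0911 -0.3117]
relay 0.019152303138943984 -0.07356979210979267
relay -0.022969947986819277 -0.06606038372892192
relay 0.024461642474074678 -0.11841431392848369
relay -0.02371518768818017 -0.11164662469789129
stand slot top z~.004 [ 0.4585 -0.2703  0.004 ] [ 0.4462 -0.2911  0.02  ]
rake handle top [ 0.4539 -0.2727  0.139 ] [ 0.4539 -0.28    0.139 ]
((28.811336517333984, 41.81410217285156), (55.95540237426758, 30.300762176513672), 80.96051788330078) [[434.4534 286.5642]
 [464.3778 281.8035]
 [473.1693 337.064 ]
 [443.2448 341.8247]] [array([ 0.5036, -0.2398,  0.004 ]), array([ 0.5141, -0.3   ,  0.004 ]), array([ 0.4051, -0.3148,  0.004 ]), array([ 0.3949, -0.2554,  0.004 ])]
```

```bash
cat >> h.py <<'E'
def go(x,y,z,ytool):
    """print tool turn, then shifts (in tool axes after the turn) to reach the pose; ytool = world angle of tool y"""
    s=env.get_state();A=R.from_quat(np.roll(s['orientation'],-1)).as_matrix()
    cur=np.arctan2(A[1,1],A[0,1]); t=(cur-ytool+np.pi/2)%np.pi-np.pi/2
    B=A@R.from_rotvec([0,0,t]).as_matrix()
    print('clk %.2f'%s['clock'],'tcp',np.round(s['tcp_pos'],4),'tilt',np.round(A[2],3),'turn %.4f'%t,'shift',np.round(B.T@(np.array([x,y,z])-s['tcp_pos']),4),'F',np.round(s['wrist_force'],1),'gap',np.round(s['finger_gap'],4),'q',np.round(s['joint_pos'],2))
def wpix(p,s):
    """world point -> wrist pixel"""
    c=env.calibration('wrist');K=c['K'];T=c['tool_from_camera']
    A=R.from_quat(np.roll(s['orientation'],-1)).as_matrix()
    q=T[:3,:3].T@(A.T@(np.asarray(p)-s['tcp_pos'])-T[:3,3])
    th=np.arctan2(np.hypot(q[0],q[1]),q[2]); r=th*K[0,0]; n=np.hypot(q[0],q[1])
    return np.array([K[0,2]+r*q[0]/n,K[1,2]+r*q[1]/n])
def wray(uv,s,z):
    c=env.calibration('wrist');K=c['K'];T=c['tool_from_camera']
    A=R.from_quat(np.roll(s['orientation'],-1)).as_matrix()
    d=np.array([uv[0]-K[0,2],uv[1]-K[1,2]]);r=np.hypot(*d);th=r/K[0,0]
    v=np.array([d[0]/r*np.sin(th),d[1]/r*np.sin(th),np.cos(th)])
    w=A@T[:3,:3]@v; o=s['tcp_pos']+A@T[:3,3]; return o+w*(z-o[2])/w[2]
E
python3 -m pendant '[[1,-0.006,-0.058,0,0],[1,-0.006,-0.058,0,-0.15],[1,0,-0.058,0,-0.15],[1,0,-0.058,0,-0.15],[1,0,-0.058,0,-0.15],[1,0,-0.058,0,0],[1,0,-0.058,0,0],[1,0,-0.058,0,0]]' 80
python3 -c "
from h import *
go(.454,-.2765,.24,np.pi/2+.143)"
```

```text
clock: 1.9
tcp_pos: [0.2097, 0.0775, 0.2489]
orientation: [0.001, -0.068, 0.998, -0.0]
wrist_force: [1.8, 0.5, 0.0]
finger_gap: 0.0849
grip_force: 0.0
clk 1.90 tcp [0.2097 0.0775 0.2489] tilt [-0.003 -0.    -1.   ] turn -0.0076 shift [-0.1913 -0.3852  0.0095] F [1.8 0.5 0. ] gap 0.0849 q [-0.01 -0.4  -0.63  1.34 -0.   -0.15]
```

```bash
python3 -m pendant '[[1,-0.028,-0.050,0,0],[1,-0.028,-0.050,0,0],[1,-0.027,-0.055,0,0],[1,-0.027,-0.055,0,0],[1,-0.027,-0.055,0,0],[1,-0.027,-0.055,0,0],[1,-0.027,-0.055,0,0],[1,0,0,0,0]]' >/dev/null
python3 - <<'E'
from h import *
np.set_printoptions(precision=4,suppress=True)
go(.454,-.2765,.24,np.pi/2+.143)
s=env.get_state(); snap('wrist','w1.png')
for l in ['rake_grip','stand_slot','stand']:
    for d in env.recognise('wrist',l)[:2]: print(l,d, wray(d['centre'],s,.004))
for p in [(.454,-.2765,.004),(.454,-.2765,.139)]: print(wpix(p,s))
E
```

```text
clk 2.90 tcp [ 0.4511 -0.2706  0.2466] tilt [ 0.001  0.001 -1.   ] turn -0.0115 shift [-0.002  -0.0062  0.0066] F [-0.7  1.1 -0.4] gap 0.0855 q [-0.69  0.22 -0.08  1.27 -0.   -0.82]
rake_grip {'centre': [311.8, 224.0], 'score': 0.57} [ 0.4822 -0.2774  0.004 ]
stand_slot {'centre': [318.3, 181.2], 'score': 0.98} [ 0.4365 -0.2765  0.004 ]
stand {'centre': [318.5, 182.8], 'score': 0.59} [ 0.4381 -0.2761  0.004 ]
stand {'centre': [488.5, 439.7], 'score': 0.32} [0.8127 0.0557 0.004 ]
[316.0613 197.8885]
[314.0991 244.4639]
```

View pics/w1.png

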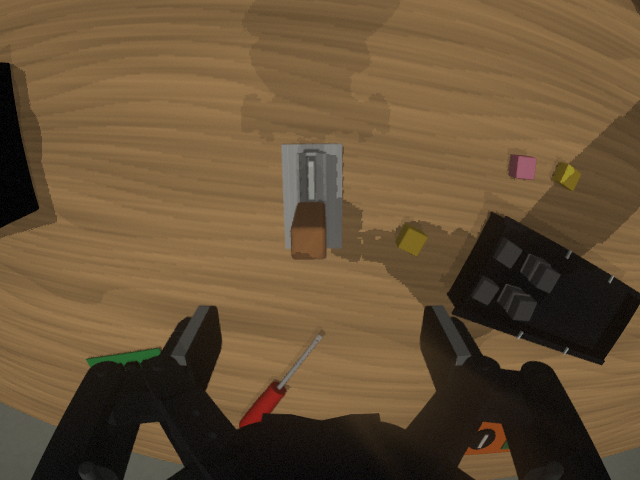

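The wrist view shows the stand foot with corners (282,145), (343,145), (342,248) and (286,248). The handle top is centred at about (309,245), so the tool is nearly aligned and the rake sits a few mm to the left.

```bash
python3 - <<'E'
from h import *
np.set_printoptions(precision=4,suppress=True)
s=env.get_state()
im=cv2.imread('pics/w1.png');hsv=cv2.cvtColor(im,cv2.COLOR_BGR2HSV)
# foot edge columns per row (grey vs wood), low saturation
L=[];Rr=[]
for v in range(155,240,5):
    row=hsv[v,265:365]; m=np.where((row[:,1]<60)&(row[:,2]>90))[0]+265
    L.append(wray((m.min(),v),s,.004)[:2]);Rr.append(wray((m.max(),v),s,.004)[:2])
for E_ in (L,Rr):
    E_=np.array(E_);b,a=np.polyfit(E_[:,0],E_[:,1],1);print('edge yaw',np.arctan(b),'y at x=.454',a+b*.454)
h=(hsv[195:270,280:340,1]>110)&(hsv[195:270,280:340,0]<14)
print([wray(q,s,.139) for q in [(291,232),(327,232),(327,258),(291,258)]])
g=[wray((c,145),s,.004) for c in (285,340)];print(g)
E
```

```text
edge yaw 0.14535724747208142 y at x=.454 -0.30565934284638696
edge yaw 0.1442345667989044 y at x=.454 -0.24602271050986224
[array([ 0.4457, -0.2884,  0.139 ]), array([ 0.4425, -0.2644,  0.139 ]), array([ 0.4611, -0.2618,  0.139 ]), array([ 0.4644, -0.2863,  0.139 ])]
[array([ 0.4023, -0.3096,  0.004 ]), array([ 0.3952, -0.2554,  0.004 ])]
```

```bash
python3 -m pendant '[[1,-0.0017,-0.0053,0.03,-0.013],[1,0,0,0.04,0],[1,0,0,0.04,0],[1,0,0,0,0]]' >/dev/null
python3 - <<'E'
from h import *
go(.4535,-.2756,.097,np.pi/2+.1445)
E
```

```text
clk 3.60 tcp [ 0.4495 -0.2693  0.1368] tilt [ 0.004  0.004 -1.   ] turn 0.0041 shift [-0.0032 -0.0069  0.0398] F [1.1 0.6 0.2] gap 0.0852 q [-0.69  0.28 -0.28  1.02  0.   -0.84]
```

```bash
python3 -m pendant '[[1,-0.0032,-0.0069,0,0],[1,0,0,0,0]]' >/dev/null
python3 - <<'E'
from h import *
go(.4535,-.2756,.097,np.pi/2+.1445)
s=env.get_state();im=snap('wrist','w2.png')
hsv=cv2.cvtColor(im,cv2.COLOR_RGB2HSV)
print([np.round(wpix((.4535,-.2756,z),s),1) for z in (.004,.139)])
cv2.imwrite('pics/w2c.png',cv2.resize(im[100:340,180:460,::-1],None,fx=2,fy=2))
E
```

```text
clk 3.85 tcp [ 0.4576 -0.2799  0.141 ] tilt [-0.003 -0.004 -1.   ] turn 0.0030 shift [0.0036 0.005  0.044 ] F [-0.8 -0.1 -0.7] gap 0.0853 q [-0.7   0.29 -0.25  1.02  0.   -0.85]
[array([330.3, 222.9]), array([337.6, 323. ])]
```

View pics/w2c.png

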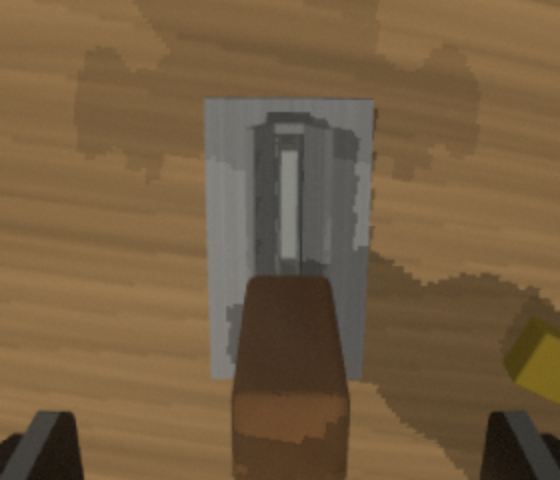

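The crop shows the handle top centred at image x≈325, midway between the finger tips at x≈321, so the gripper is centred on the handle to about 2 mm. I'll check the pose noise next, because the measured TCP seems to wobble.

```bash
for i in 1 2 3; do python3 -m pendant '[[1,0,0,0,0]]' | grep -E 'tcp|orient' ; done
python3 -c "
from h import *
go(.4535,-.2756,.097,np.pi/2+.1445);env.read_camera('wrist');go(.4535,-.2756,.097,np.pi/2+.1445)"
```

```text
tcp_pos: [0.4565, -0.2789, 0.1396]
orientation: [0.001, -0.074, 0.997, -0.001]
tcp_pos: [0.4561, -0.2786, 0.1389]
orientation: [0.0, -0.074, 0.997, -0.0]
tcp_pos: [0.456, -0.2785, 0.1386]
orientation: [0.0, -0.074, 0.997, 0.0]
clk 4.28 tcp [ 0.456  -0.2785  0.1386] tilt [-0.  0. -1.] turn 0.0029 shift [0.002  0.0032 0.0416] F [ 0.2 -0.3 -0.3] gap 0.0853 q [-0.7   0.29 -0.26  1.02  0.   -0.85]
clk 4.33 tcp [ 0.4559 -0.2785  0.1385] tilt [-0.  0. -1.] turn 0.0029 shift [0.002  0.0032 0.0415] F [ 0.  -0.6  1.3] gap 0.0851 q [-0.7   0.29 -0.26  1.02  0.   -0.85]
```

```bash
python3 -m pendant '[[1,0.001,0.001,0.01,0],[1,0.001,0.0016,0.015,0],[1,0,0,0.01,0.003],[1,0,0,0.006,0],[1,0,0,0,0],[1,0,0,0,0]]' >/dev/null
python3 -c "
from h import *
go(.4535,-.2756,.097,np.pi/2+.1445)"
python3 -m pendant '[[-0.3,0,0,0,0],[-1,0,0,0,0],[-1,0,0,0,0],[-1,0,0,0,0],[-1,0,0,0,0],[-1,0,0,0,0]]' 80
```

```text
clk 5.08 tcp [ 0.4539 -0.2764  0.0978] tilt [-0. -0. -1.] turn -0.0001 shift [0.0003 0.0008 0.0008] F [ 0.2 -0.4 -0.7] gap 0.0855 q [-0.7   0.32 -0.32  0.92  0.   -0.84]
clock: 5.82
tcp_pos: [0.454, -0.2767, 0.0979]
orientation: [0.0, -0.072, 0.997, -0.0]
wrist_force: [0.1, -1.5, 1.8]
finger_gap: 0.0232
grip_force: 77.0
```

```bash
python3 -m pendant '[[-1,0,0,-0.01,0],[-1,0,0,-0.02,0],[-1,0,0,-0.03,0],[-1,0,0,-0.03,0],[-1,0,0,-0.025,0],[-1,0,0,-0.015,0],[-1,0,0,0,0],[-1,0,0,0,0]]' | tail -3
python3 - <<'E'
from h import *
x,y,z,yaw=json.load(open('tray.json'))
c,s=np.cos(yaw),np.sin(yaw)
tx,ty=-0.02,-.093
go(x+c*tx-s*ty,y+s*tx+c*ty,.228,np.pi/2+yaw)
E
```

```text
wrist_force: [0.5, -0.3, -2.7]
finger_gap: 0.0229
grip_force: 77.7
clk 6.83 tcp [ 0.4531 -0.2757  0.2264] tilt [ 0.001  0.002 -1.   ] turn 0.4046 shift [ 0.0298  0.2245 -0.0013] F [ 0.5 -0.3 -2.7] gap 0.0229 q [-0.7   0.24 -0.11  1.23  0.   -0.84]
```

```bash
python3 -m pendant '[[-1,0,0,0,0.1],[-1,0,0,0,0.15],[-1,0,0,0,0.1],[-1,0,0.02,0,0.055],[-1,0.01,0.045,0,0],[-1,0.01,0.055,0,0],[-1,0.01,0.055,0,0],[-1,0,0.03,0,0]]' >/dev/null
python3 -m pendant '[[-1,0,0.015,0,0],[-1,0,0.005,0,0],[-1,0,0,0,0],[-1,0,0,0,0],[-1,0,0,0,0]]' | tail -3
python3 - <<'E'
from h import *
x,y,z,yaw=json.load(open('tray.json'))
c,s=np.cos(yaw),np.sin(yaw)
tx,ty=-0.02,-.093
go(x+c*tx-s*ty,y+s*tx+c*ty,.228,np.pi/2+yaw)
st=env.get_state();im=snap('wrist','w3.png')
print([np.round(wpix((x+c*a-s*b,y+s*a+c*b,z+.036),st),1) for a,b in [(-.0515,-.045),(.0515,-.045),(-.0515,.045),(.0515,.045)]])
E
```

```text
wrist_force: [-0.4, -0.4, -1.3]
finger_gap: 0.023
grip_force: 77.7
clk 8.45 tcp [ 0.4815 -0.0517  0.2275] tilt [-0. -0. -1.] turn -0.0019 shift [-0.0004  0.0007 -0.0005] F [-0.4 -0.4 -1.3] gap 0.023 q [-0.27  0.15 -0.22  1.2  -0.   -0.01]
[array([382.5, 177.5]), array([376.7, 290.2]), array([482.8, 180.3]), array([468.6, 287.4])]
```

View pics/w3.png

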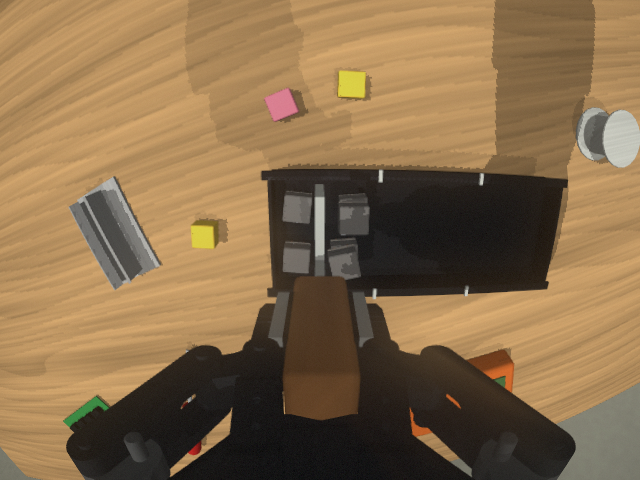

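The head is at column 320, between the wall row (right edges at about x=312) and the stacks (left edges at about x=338 for the near stack and 330 for the far one). The actual notches are at (381,176), (375,293), (481,179) and (466,291), within 2–3 px of prediction. Next I'll refine the fit and zoom in.

```bash
python3 - <<'E'
from h import *
np.set_printoptions(precision=4,suppress=True)
im=cv2.imread('pics/w3.png');hsv=cv2.cvtColor(im,cv2.COLOR_BGR2HSV)
obs=[]
for u,v in [(381,176),(375,293),(481.5,179),(466.5,291)]:
    u,v=int(u),int(v);w=hsv[v-9:v+10,u-7:u+8]; m=(w[:,:,2]>130)&(w[:,:,1]<70)
    n,_,stt,ce=cv2.connectedComponentsWithStats(m.astype(np.uint8));i=1+np.argmax(stt[1:,4]);obs.append(ce[i]+[u-7,v-9]);print(obs[-1],stt[i,4])
s=env.get_state();tr=json.load(open('tray.json'))
def f(p,zfix=tr[2]):
    c,sn=np.cos(p[2]),np.sin(p[2])
    return np.concatenate([wpix((p[0]+c*a*p[3]-sn*b,p[1]+sn*a*p[3]+c*b,zfix+.036),s) for a,b in [(-1,-.045),(1,-.045),(-1,.045),(1,.045)]])-np.ravel(obs)
for z in (tr[2],tr[2]-.004,tr[2]+.004):
    r=least_squares(f,[tr[0],tr[1],tr[3],.0515],kwargs={'zfix':z});print(z,r.x,np.round(r.fun,2))
cr=cv2.resize(im[165:300,255:390],None,fx=4.4,fy=4.4,interpolation=cv2.INTER_CUBIC)
cv2.imwrite('pics/w3c.png',np.clip(cr.astype(int)*2,0,255).astype(np.uint8))
E
```

```text
[380.5 175.5] 48
[373.9667 293.7667] 30
[481.3846 178.4872] 39
[466.1304 291.5652] 23
0.019194951926712025 [ 0.526   0.0317 -0.2638  0.0543] [ 0.07 -0.17  0.23  0.19 -0.12  0.17 -0.24 -0.22]
0.015194951926712025 [ 0.5277  0.0324 -0.2632  0.055 ] [ 0.65 -0.14  0.81  0.16 -0.84  0.09 -0.85 -0.26]
0.023194951926712025 [ 0.5244  0.0309 -0.2643  0.0536] [-0.51 -0.19 -0.36  0.22  0.62  0.24  0.39 -0.18]
```

View pics/w3c.png

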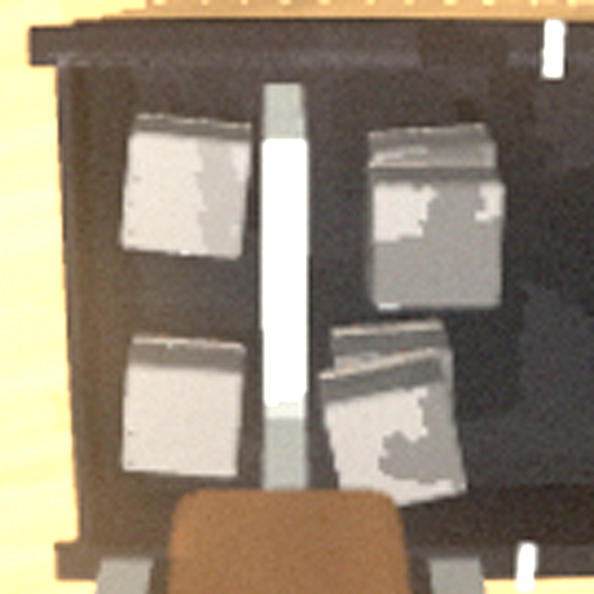

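The crop confirms the head is centred in the gap, with about 4 mm clear on each side. I'll shift into line across the tray and descend in stages.

```bash
python3 -m pendant '[[-1,-0.006,0,0,0],[-1,-0.01,0,0.0,0],[-1,-0.005,0,0.01,0],[-1,0,0,0.02,0],[-1,0,0,0.025,0],[-1,0,0,0.02,0],[-1,0,0,0.01,0],[-1,0,0,0.005,0]]' >/dev/null
python3 -m pendant '[[-1,0,0,0,0],[-1,0,0,0,0],[-1,0,0,0,0]]' | tail -3
cat >> h.py <<'E'
def tr(n=1):
    x,y,yaw=.526,.0320,-.263
    for i in range(n):
        s=env.get_state();d=s['tcp_pos'][:2]-[x,y];c,sn=np.cos(yaw),np.sin(yaw)
        F=s['wrist_force'];A=R.from_quat(np.roll(s['orientation'],-1)).as_matrix()
        print('clk %.2f'%s['clock'],'tray xy',np.round([c*d[0]+sn*d[1],-sn*d[0]+c*d[1]],4),'tip z %.4f'%(s['tcp_pos'][2]-.0939),'F tray',np.round([c*F[0]+sn*F[1],-sn*F[0]+c*F[1],F[2]],1),'tilt',np.round(A[2,:2],3),'yaw %.3f'%(np.arctan2(A[1,1],A[0,1])-np.pi/2))
E
python3 -c "
from h import *
tr()"
```

```text
wrist_force: [-0.5, 0.3, -0.5]
finger_gap: 0.0232
grip_force: 77.7
clk 9.88 tray xy [ 0.0001 -0.0915] tip z 0.0443 F tray [-0.5  0.2 -0.5] tilt [-0.001  0.   ] yaw -0.261
```

```bash
python3 -m pendant '[[-1,0,0,0.004,0],[-1,0,0,0.005,0],[-1,0,0,0.003,0],[-1,0,0,0.002,0],[-1,0,0,0,0],[-1,0,0,0,0]]' | grep force:
python3 -c "
from h import *
tr()"
for i in 1 2; do python3 -m pendant '[[-1,0,0,0.001,0],[-1,0,0,0,0]]' | grep -E 'tcp|wrist';done
```

```text
wrist_force: [-0.2, 0.4, -1.2]
grip_force: 77.7
clk 10.62 tray xy [-0.0003 -0.0915] tip z 0.0297 F tray [-0.3  0.3 -1.2] tilt [-0.  0.] yaw -0.261
tcp_pos: [0.5019, -0.0562, 0.1225]
wrist_force: [0.8, -0.2, -1.1]
tcp_pos: [0.5018, -0.0562, 0.1214]
wrist_force: [0.3, -0.8, -1.8]
```

```bash
for i in 1 2; do python3 -m pendant '[[-1,0,0,0.001,0],[-1,0,0,0,0]]' | grep -E 'tcp|wrist';done
```

```text
tcp_pos: [0.5018, -0.0562, 0.1204]
wrist_force: [-0.5, 0.3, -1.1]
tcp_pos: [0.5018, -0.0562, 0.1194]
wrist_force: [-0.2, 0.0, -1.4]
```

```bash
for i in 1 2; do python3 -m pendant '[[-1,0,0,0.0007,0],[-1,0,0,0,0]]' | grep -E 'tcp|wrist';done
```

```text
tcp_pos: [0.5018, -0.0562, 0.1188]
wrist_force: [0.8, -0.3, -1.2]
tcp_pos: [0.5019, -0.0563, 0.1182]
wrist_force: [-0.2, -0.3, -0.7]
```

```bash
for i in 1 2; do python3 -m pendant '[[-1,0,0,0.0007,0],[-1,0,0,0,0]]' | grep -E 'tcp|wrist';done
```

```text
tcp_pos: [0.502, -0.0562, 0.1181]
wrist_force: [-1.4, 0.3, 5.1]
tcp_pos: [0.502, -0.0563, 0.1181]
wrist_force: [-2.9, 0.8, 10.8]
```

```bash
python3 -m pendant '[[-1,0,0,-0.0009,0],[-1,0,0,0,0],[-1,0,0,0,0]]' | grep -E 'tcp|wrist'
python3 -c "
from h import *
tr()"
```

```text
tcp_pos: [0.502, -0.0563, 0.1181]
wrist_force: [-2.1, 0.3, 5.7]
clk 13.00 tray xy [-0.0003 -0.0915] tip z 0.0242 F tray [-2.1 -0.3  5.7] tilt [-0.001  0.   ] yaw -0.261
```

```bash
python3 -m pendant '[[-1,0,0.002,0,0],[-1,0,0.003,0,0],[-1,0,0.003,0,0],[-1,0,0,0,0]]' | grep -E 'wrist'
python3 -c "
from h import *
tr()"
```

```text
wrist_force: [-0.8, -3.9, 5.2]
clk 13.50 tray xy [ 0.0002 -0.0836] tip z 0.0240 F tray [ 0.3 -3.9  5.2] tilt [-0.001 -0.001] yaw -0.261
```

```bash
python3 -m pendant '[[-1,0,0.003,0,0],[-1,0,0.004,0.0001,0],[-1,0,0.004,0.0001,0],[-1,0,0.001,0,0]]' | grep -E 'wrist'
python3 -c "
from h import *
tr()"
```

```text
wrist_force: [-0.9, -5.3, 5.1]
clk 14.00 tray xy [-0.     -0.0718] tip z 0.0238 F tray [ 0.5 -5.4  5.1] tilt [-0.001 -0.001] yaw -0.261
```

```bash
python3 -m pendant '[[-1,0,0.003,0,0],[-1,0,0.004,0.0001,0],[-1,0,0.004,0.0001,0],[-1,0,0.001,0,0]]' | grep -E 'wrist'
python3 -c "
from h import *
tr()"
```

```text
wrist_force: [-1.0, -5.7, 4.5]
clk 14.50 tray xy [-0.0002 -0.0597] tip z 0.0235 F tray [ 0.5 -5.7  4.5] tilt [-0.001 -0.001] yaw -0.261
```

```bash
python3 -m pendant '[[-1,0,0.003,0.0001,0],[-1,0,0.004,0.0001,0],[-1,0,0.003,0.0001,0],[-1,0,0.002,0,0]]' | grep -E 'wrist'
python3 -c "
from h import *
tr()"
```

```text
wrist_force: [-1.3, -5.8, 5.4]
clk 15.00 tray xy [-0.0002 -0.0479] tip z 0.0232 F tray [ 0.3 -5.9  5.4] tilt [-0.001 -0.001] yaw -0.261
```

```bash
python3 -m pendant '[[-1,0,0.003,0.0001,0],[-1,0,0.003,0,0],[-1,0,0.004,0.0001,0],[-1,0,0.002,0,0]]' | grep -E 'wrist'
python3 -c "
from h import *
tr()"
```

```text
wrist_force: [-1.3, -5.8, 5.8]
clk 15.50 tray xy [-0.0003 -0.0358] tip z 0.0230 F tray [ 0.3 -6.   5.8] tilt [-0.    -0.001] yaw -0.261
```

```bash
python3 -m pendant '[[-1,0,0.003,0.0001,0],[-1,0,0.004,0,0],[-1,0,0.003,0.0001,0],[-1,0,0.002,0,0]]' | grep -E 'wrist'
python3 -c "
from h import *
tr()"
```

```text
wrist_force: [-1.1, -5.4, 3.9]
clk 16.00 tray xy [-0.0005 -0.0237] tip z 0.0227 F tray [ 0.4 -5.5  3.9] tilt [-0.    -0.001] yaw -0.261
```

```bash
python3 -m pendant '[[-1,0,0.003,0.0001,0],[-1,0,0.004,0.0001,0],[-1,0,0.003,0,0],[-1,0,0.002,0,0]]' | grep -E 'wrist'
python3 -c "
from h import *
tr()"
```

```text
wrist_force: [-1.0, -4.8, 5.5]
clk 16.50 tray xy [-0.0006 -0.0117] tip z 0.0225 F tray [ 0.2 -4.9  5.5] tilt [-0.    -0.001] yaw -0.261
```

```bash
python3 -m pendant '[[-1,0,0.003,0,0],[-1,0,0.004,0.0001,0],[-1,0,0.003,0,0],[-1,0,0.002,0,0]]' | grep -E 'wrist'
python3 - <<'E'
from h import *
tr()
im=snap('wrist','w4.png');t=snap('top','t4.png');s_=snap('side','s4.png')
o=np.zeros((560,800,3),np.uint8)
a=cv2.resize(im[150:320,230:480],None,fx=1.6,fy=1.6); o[:a.shape[0],:a.shape[1]]=a[:,:,::-1]
b=cv2.resize(t[215:330,210:390],None,fx=2.2,fy=2.2); o[:b.shape[0],402:402+b.shape[1]]=b[:,:396,::-1] if b.shape[1]>398 else b[:,:,::-1]
c=cv2.resize(s_[200:345,210:340],None,fx=1.9,fy=1.9); o[280:280+275,100:100+247]=c[:275,:247,::-1]
cv2.imwrite('pics/c4.png',np.clip(o.astype(int)*1.5,0,255).astype(np.uint8))
E
```

```text
wrist_force: [-0.3, -3.6, 4.6]
clk 17.00 tray xy [-0.0008  0.0009] tip z 0.0222 F tray [ 0.7 -3.6  4.6] tilt [0. 0.] yaw -0.260
```

View pics/c4.png

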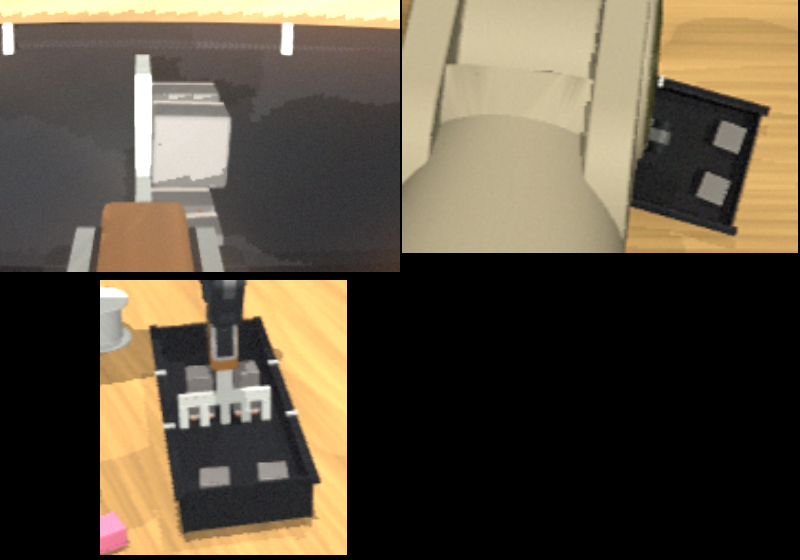

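All three views show both stacks still upright and flush against the rake's front face, with the rake mid-way between the notches and the wall row untouched. Next I'll push about 9 mm further, back off, and lift 31 mm so the tines meet only the top relays.

```bash
python3 -m pendant '[[-1,0,0.002,0,0],[-1,0,0.003,0,0],[-1,0,0.003,0,0],[-1,0,0.001,0,0],[-1,0,0,0,0],[-1,0,0,0,0],[-1,0,-0.002,0,0],[-1,0,-0.003,-0.001,0]]' | grep wrist
python3 -c "
from h import *
tr()"
python3 -m pendant '[[-1,0,-0.003,-0.001,0],[-1,0,0,-0.004,0],[-1,0,0,-0.008,0],[-1,0,0,-0.009,0],[-1,0,0,-0.006,0],[-1,0,0,-0.003,0],[-1,0,0,0,0],[-1,0,0,0,0]]' | grep wrist
python3 -c "
from h import *
tr()"
```

```text
wrist_force: [0.7, 0.1, -1.6]
clk 18.15 tray xy [-0.0012  0.0049] tip z 0.0228 F tray [ 0.6  0.2 -1.6] tilt [0.001 0.001] yaw -0.260
wrist_force: [1.1, 0.2, -1.1]
clk 19.15 tray xy [-0.0008  0.0015] tip z 0.0541 F tray [ 1.   0.4 -1.1] tilt [0. 0.] yaw -0.261
```

```bash
python3 -m pendant '[[-1,0,0.003,0,0],[-1,0,0.003,0,0],[-1,0,0.003,0,0],[-1,0,0.003,0,0],[-1,0,0.003,0,0],[-1,0,0.003,0,0],[-1,0,0.003,0,0],[-1,0,0.003,0,0]]' | grep wrist
python3 -c "
from h import *
tr()"
python3 -m pendant '[[-1,0,0.003,0,0],[-1,0,0.004,0,0],[-1,0,0.004,0,0],[-1,0,0.003,0,0],[-1,0,0.002,0,0],[-1,0,0,0,0],[-1,0,0,0,0],[-1,0,0,0,0]]' | grep wrist
python3 - <<'E'
from h import *
tr()
im=snap('wrist','w5.png');s_=snap('side','s5.png')
o=np.zeros((500,800,3),np.uint8)
a=cv2.resize(im[150:320,200:480],None,fx=1.7,fy=1.7); o[:a.shape[0],:a.shape[1]]=a[:,:,::-1]
c=cv2.resize(s_[200:345,210:340],None,fx=2.4,fy=2.4); o[:c.shape[0],480:480+c.shape[1]]=c[:,:,::-1]
cv2.imwrite('pics/c5.png',np.clip(o.astype(int)*1.5,0,255).astype(np.uint8))
E
```

```text
wrist_force: [-0.1, 0.7, -1.1]
clk 20.15 tray xy [-0.0007  0.0258] tip z 0.0543 F tray [-0.3  0.6 -1.1] tilt [-0.  0.] yaw -0.261
wrist_force: [0.2, 1.5, -1.7]
clk 21.15 tray xy [-0.0007  0.0414] tip z 0.0543 F tray [-0.2  1.5 -1.7] tilt [0. 0.] yaw -0.261
```

View pics/c5.png

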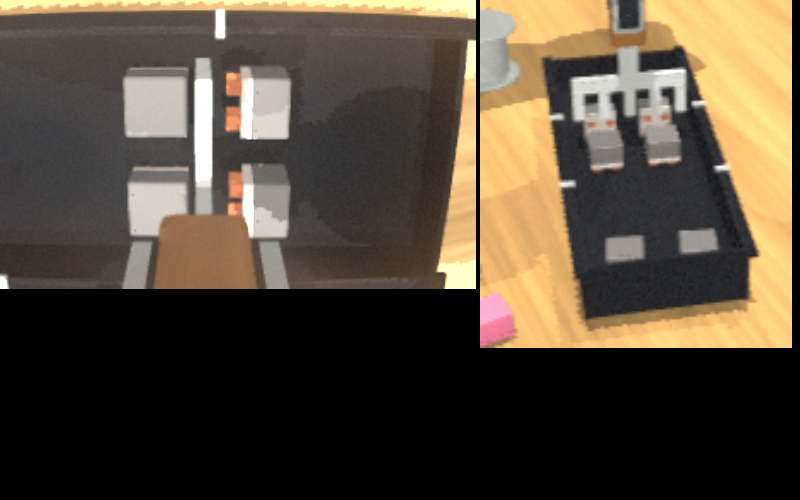

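The wrist view shows both top relays toppled flat on the bed beyond the rake, at crop x≈265 and past the +45 mm notch at x=220. The former bottom relays stand behind it at x≈157, and the side view agrees: six relays in one layer. I'll check the numbers against the thirds.

```bash
python3 - <<'E'
from h import *
s=env.get_state();yaw=-.263;c,sn=np.cos(yaw),np.sin(yaw)
for u,v in [(157,105),(158,203),(262,103),(265,205)]:
    w=wray((200+u/1.7,150+v/1.7),s,.046);d=w[:2]-[.526,.032];print(np.round([c*d[0]+sn*d[1],-sn*d[0]+c*d[1]],4))
w=wray((200+220/1.7,150+23/1.7),s,.055);d=w[:2]-[.526,.032];print('notch',np.round([c*d[0]+sn*d[1],-sn*d[0]+c*d[1]],4))
go(.4539,-.2765,.23,np.pi/2+.1445)
E
```

```text
[-0.022   0.0212]
[0.0183 0.0206]
[-0.0228  0.0606]
[0.0191 0.0631]
notch [-0.0542  0.0444]
clk 21.25 tcp [0.5361 0.0722 0.1483] tilt [-0.  0. -1.] turn -0.4053 shift [ 0.1315 -0.3332 -0.0818] F [ 0.4 -0.1 -1.5] gap 0.0231 q [-0.01  0.3  -0.23  1.05  0.    0.25]
```

The positions are right: two relays at y≈+21 mm, two at about +62 mm, and the wall row at about -115 mm. Now the rake goes back to its stand.

```bash
python3 -m pendant '[[-1,0,0,-0.01,0],[-1,0,0,-0.03,0],[-1,0,0,-0.03,0],[-1,0,0,-0.012,0],[-1,0,0,0,-0.1],[-1,0,0,0,-0.15],[-1,0,0,0,-0.1],[-1,0,0,0,-0.055]]' >/dev/null
python3 -m pendant '[[-1,0.01,-0.025,0,0],[-1,0.02,-0.05,0,0],[-1,0.02,-0.05,0,0],[-1,0.02,-0.05,0,0],[-1,0.02,-0.05,0,0],[-1,0.02,-0.05,0,0],[-1,0.012,-0.032,0,0],[-1,0.006,-0.016,0,0]]' >/dev/null
python3 -m pendant '[[-1,0.002,-0.008,0,0],[-1,0,0,0,0],[-1,0,0,0,0],[-1,0,0,0,0],[-1,0,0,0,0]]' | tail -3
python3 -c "
from h import *
go(.4539,-.2765,.0985,np.pi/2+.1445)"
```

```text
wrist_force: [0.7, 0.7, -1.7]
finger_gap: 0.0233
grip_force: 77.7
clk 23.88 tcp [ 0.4553 -0.2734  0.2303] tilt [-0.  0. -1.] turn 0.0009 shift [ 0.0019 -0.0029  0.1318] F [ 0.7  0.7 -1.7] gap 0.0233 q [-0.69  0.23 -0.1   1.23  0.   -0.84]
```

```bash
python3 -m pendant '[[-1,0.001,-0.0015,0.01,0],[-1,0.0009,-0.0014,0.02,0],[-1,0,0,0.025,0],[-1,0,0,0.015,0],[-1,0,0,0.007,0],[-1,0,0,0.002,0],[-1,0,0,0,0],[-1,0,0,0,0]]' >/dev/null
python3 -m pendant '[[-1,0,0,0,0],[-1,0,0,0,0]]' >/dev/null
python3 - <<'E'
from h import *
go(.4539,-.2765,.0985,np.pi/2+.1445)
im=snap('wrist','w6.png');cv2.imwrite('pics/w6c.png',cv2.resize(im[100:330,200:440,::-1],None,fx=2.5,fy=2.5))
E
```

```text
clk 25.12 tcp [ 0.4537 -0.2772  0.1515] tilt [-0. -0. -1.] turn -0.0001 shift [-0.0002  0.0007  0.053 ] F [ 0.2 -0.6 -1.2] gap 0.023 q [-0.7   0.28 -0.24  1.05  0.   -0.84]
```

View pics/w6c.png

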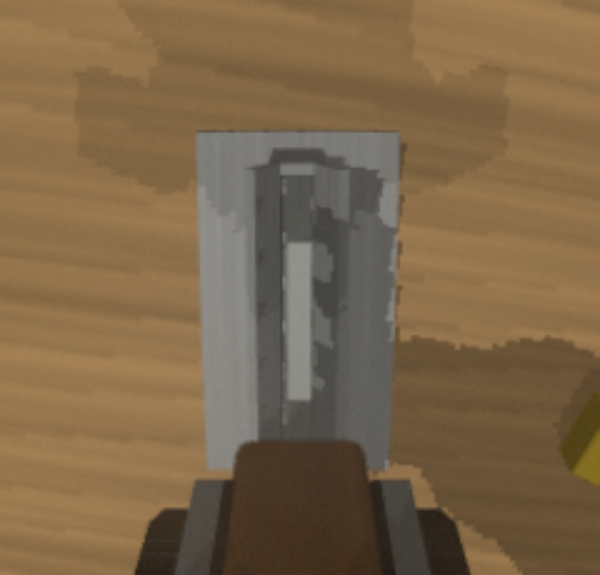

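The head (crop columns 286–313) is centred over the slot (280–315), so I'll insert it.

```bash
python3 -m pendant '[[-1,0,0.0007,0.005,0],[-1,0,0,0.008,0],[-1,0,0,0.008,0],[-1,0,0,0.006,0],[-1,0,0,0.003,0],[-1,0,0,0,0],[-1,0,0,0,0]]' | grep wrist
python3 -c "
from h import *
go(.4539,-.2765,.0979,np.pi/2+.1445)"
```

```text
wrist_force: [0.7, 0.7, -1.3]
clk 26.05 tcp [ 0.4537 -0.2766  0.1214] tilt [-0. -0. -1.] turn -0.0001 shift [-0.0002  0.0001  0.0235] F [ 0.7  0.7 -1.3] gap 0.0231 q [-0.7   0.3  -0.29  0.98  0.   -0.84]
```

```bash
python3 -m pendant '[[-1,0,0,0.005,0],[-1,0,0,0.007,0],[-1,0,0,0.006,0],[-1,0,0,0.003,0],[-1,0,0,0.0015,0],[-1,0,0,0,0],[-1,0,0,0,0]]' | grep wrist
python3 -c "
from h import *
go(.4539,-.2765,.0979,np.pi/2+.1445)"
```

```text
wrist_force: [0.3, -1.1, -1.0]
clk 26.93 tcp [ 0.4537 -0.2765  0.0989] tilt [-0. -0. -1.] turn -0.0001 shift [-0.0002  0.      0.001 ] F [ 0.3 -1.1 -1. ] gap 0.023 q [-0.7   0.32 -0.32  0.92  0.   -0.84]
```

Seated to within 1 mm. I'll lower the last bit, release and retreat straight up.

```bash
python3 -m pendant '[[-1,0,0,0.0008,0],[-1,0,0,0,0],[0,0,0,0,0],[1,0,0,0,0],[1,0,0,0,0],[1,0,0,0,0],[1,0,0,0,0],[1,0,0,0,0]]' | tail -3
python3 -m pendant '[[1,0,0,-0.01,0],[1,0,0,-0.03,0],[1,0,0,-0.04,0],[1,0,0,-0.04,0],[1,0,0,-0.02,0],[1,0,0,0,0],[1,0,0,0,0],[1,0,0,0,0]]' | tail -3
python3 - <<'E'
from h import *
t=snap('top','t7.png');s_=snap('side','s7.png')
o=np.zeros((560,800,3),np.uint8)
b=cv2.resize(t[215:355,210:490],None,fx=1.6,fy=1.6); o[:b.shape[0],:b.shape[1]]=b[:,:,::-1]
c=cv2.resize(s_[200:470,200:380],None,fx=1.9,fy=1.9); o[:c.shape[0],452:452+c.shape[1]]=c[:,:,::-1]
cv2.imwrite('pics/c7.png',np.clip(o.astype(int)*1.4,0,255).astype(np.uint8))
E
```

```text
wrist_force: [0.4, -0.2, -0.5]
finger_gap: 0.0856
grip_force: 0.0
wrist_force: [0.4, 0.5, 0.9]
finger_gap: 0.0852
grip_force: 0.0
```

View pics/c7.png

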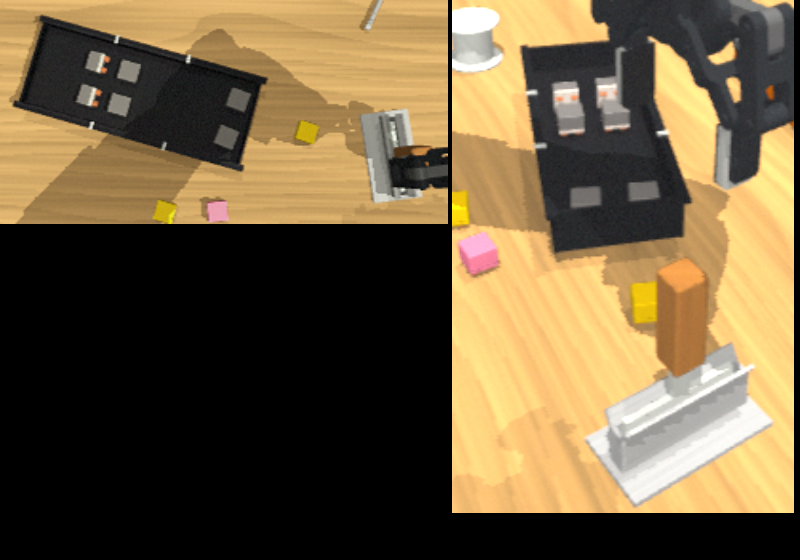

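The final view shows the rake upright in its stand and the gripper clear above it. The six relays lie flat, two in each third: crop (97,62)/(88,95), (129,71)/(120,104) and (238,98)/(227,136).

```bash
python3 -c "
from workcell import env
print(env.hand_in())"
```

```text
the job is handed in; nothing more can be done
None
```

The job is handed in (no verdict was returned): the last pictures show the six relays in a single layer, two in each third, and the rake released and upright in its stand.

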